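# Draw the instrument cradle's bolt with the hooked rod

## Robot

A 7-joint arm with a two-finger parallel gripper is mounted at the origin on the work surface. World frame = base frame: x ahead of the robot, y to its left, z up, the work surface at z = 0. Lengths are in m, angles in rad, forces in N, time in s.
With the tool pointing down it reaches from about 0.425 to 0.8 m from the base axis. Payload 8.3 kg.
Tool frame: the origin (TCP) lies between the finger pads; the fingertips stand 19 mm ahead of it and the grasp point (between the pads) is the TCP (env.tip_extent is the z of the fingertips in the tool frame, in m); z points along the fingers, y is the direction in which the jaws open and shut (so a half turn about z gives the same grasp; the last joint's range is limited). The gripper opens to 85 mm and grips with 20 to 120 N. Pads are 22 mm wide; open, the fingers measure 114 mm over their backs; the gripper's body (76 mm by 85 mm) begins 54 mm behind the grasp point. The pads swing forward as they close: fully open they stand 13 mm farther back than shut.
Start: joints at [1.272, 0.383, 0.016, 1.37, -0.006, 1.388, -0.046], TCP at [0.146, -0.608, 0.221] pointing down, gripper open.
Joint ranges: [-2.95, 2.95], [-0.25, 2.06], [-1.52, 1.56], [0.18, 2.33], [-1.44, 4.58], [0.02, 2.06], [-3.01, 3.01]. Speed limits (rad/s): [2.39, 2.39, 3.01, 3.01, 3.14, 3.14, 3.14].

## Interface

Orientations are given as a unit quaternion [x, y, z, w].
In Python, from station import status, optics, env gives the robot as it stands. The module is installed in compiled form; this text tells all that it offers.
- The arm moves only by the tool carry_out, never from a script. Its argument "commands" is a list of rows, each an object of numbers: "tx", "ty", "tz": the shift along the world's x, y, z in cm; "ax", "ay", "az": the turn, a rotation vector about the world's x, y, z in degrees. A call has 1 to 12 rows; each row is the pose to reach, as a shift and turn from the pose commanded when the call began; what a row does not reach only later rows make up. A row lasts 1/12 s, in which the tool goes at most 41.7 mm and 7.16 degrees, less where a joint would pass 70% of its speed; a pose out of reach is approached as far as the arm can. A call with a gripper value outside its range is refused whole. "fingers" is the closure, from -1 (fully open) to 1 (shut), set as the call begins (left out, the last holds). The fingers move at their own pace and stop on an object; the grip force is fixed at half the most. Time passes only in rows, so rows that repeat a pose let the fingers close. It gives the time, the measured TCP pose, the force and the opening at its end, in the units of the state.
- status.get_state(): the state, without advancing time (a new reading comes with each control period).
- optics.camera(name): name is "side" or "top" or "wrist"; returns (picture, depth): 400x640x3 uint8, red, green, blue; 400x640 float32, m along the optical axis (not along the pixel's ray), 0 where there is no reading.
- optics.calibration(name): a dict with "fx", "fy", "cx", "cy" (pixels), "distortion" ([k1, k2, p1, p2, k3] as OpenCV has them; the pictures are not rectified), "rvec" (rotation vector, rad) and "tvec" (3), from world to camera coordinates, as OpenCV has them. Camera axes: x right, y down, z forward; pixel columns grow to the right and rows downward; lengths in m; the calibration is good to about 2 mm. A picture is of the moment at which its call begins: read the wrist's pose just before it. calibration takes no time and is no camera call; for the wrist camera it gives the pose at the moment of the call.
- env.sign_off(): hands the job in, once; it reports no verdict.
The state is a dict: "t": time; "qpos": joint angles; "dq": joint speeds; "tau": joint torques, N m; "ee_pos": TCP position; "ee_rot": TCP orientation; "force": force on the tool from outside, world axes, zero at the start; "ft_torque": the same for the moment, N m; "width": finger opening in m.
Only numpy, scipy, OpenCV 4.12 (cv2) and the standard library are available. Lean on these libraries where they do the work, as an engineer would, in place of code of your own. Each camera call takes 0.05 s, during which the arm holds its last target. There are 200 camera calls.

## Task

Pick up the hooked rod and use it to pull the locking bolt, deep in the slot between the two bench instruments, fully back towards the robot so that the cradle is unlocked; do not touch the bolt with the gripper or the arm. Then lay the hooked rod flat on the bench again about where it lay, without dropping it. Leave the straight rod where it is.

Things in the scene. Friction and masses are not known exactly. Their poses are not given: they have to be found in the camera images.
- hook_rod_grip (a point): Centre of the hooked rod's handle, a black bar 120 x 24 x 32 mm tall lying on the bench (point 16 mm up); grip across the 24 mm. At the same height a grey 10 mm rod runs on along +x to x = 240 mm, then turns left: its hook arm (10 mm thick) goes from x, y = 240, 0 to 232, 42 mm. x to the hook end, y the side the hook points to, z up. 0.16-0.25 kg, balances about 17 mm ahead of this point.
- plain_rod_grip (a point): Centre of the handle of the straight rod, a bystander to be left alone: same handle and rod as the hooked rod, but it ends straight at x = 245 mm, without a hook. Same axes.
- bolt_peg (a point): On the bolt's upright black peg, 12 mm thick, 55 mm above the bench; peg top 21 mm higher, clear 30 mm down. It moves with the bolt. Mid slot, 92 mm wide, open at top and ends, between fixed instruments 110 mm tall, 125 mm wide; fronts (with knobs) 125 mm before the shut peg, backs 130 mm behind it. x along the slot, away from the robot, y left, z up. The bolt slides to -x of these axes.
- bolt (a joint): How far the bolt has been drawn towards the robot, m: 0 = shut home in its keeper, 0.045 = fully drawn, against its stop. It takes about 3 N to slide and stays where it is left; it starts between 0 and 0.006.

How it is judged:
On the way, in this order (a step that is already met when the one before it is completed fails the run):
1. the hooked rod is held up off the bench (height (world z) of hook_rod_grip above 0.035 m and contact force between the fingers and hook_rod above 1 N), for 0.2 s.
2. the bolt is drawn, to within 10 mm of its stop (value of joint bolt above 0.035 m), for 0.2 s.
At the end, for the whole second after the job is handed in: The bolt is drawn to within 10 mm of its stop (joint above 0.035 m), and the hooked rod lies flat (within 10 degrees) and still on the bench, its handle's centre within 120 mm of where it started and not more than 26 mm above the bench (value of joint bolt above 0.035 m and distance of hook_rod_grip from where it was at the start of the episode below 0.12 m and height (world z) of hook_rod_grip below 0.026 m and angle between hook_rod_grip's own z axis and vertical below 0.17 rad and linear speed of hook_rod below 0.02 m/s); the robot touches nothing.
It fails at once if the gripper or the arm touches the bolt (contact force between any of the fingers, the arm and bolt above 0.5 N).
It fails at once if the straight rod is shifted by more than 40 mm (distance of plain_rod_grip from where it was at the start of the episode above 0.04 m).
It fails at once if the hooked rod is dropped (falls freely by more than about 40 mm) (linear speed of hook_rod above 0.9 m/s and contact force between the fingers and hook_rod below 0.1 N).
It also fails if it takes over 45 s, if anything falls off the work surface, if the arm or the gripper's body presses on something with over 40 N, if the wrist force passes 120 N, or if a joint passes its speed limit or range.

## Working session

There is one attempt and no reset: what is moved stays moved. The work goes in short steps, Python scripts to look and compute and a tool call to move; the robot and the scene stay as the last step left them, time stands still between calls to the robot, and variables do not carry over. Pictures are saved under pics/ and viewed, about 8 in all and at most 12, crops included, and the job is handed in when it is done.

Besides the shell and the picture viewer there is one more tool, called after "Request:" in YAML: its name, and indented under it one key for each argument. carry_out: Moves the arm, as the interface text tells. Its arguments: {"type":"object","properties":{"commands":{"type":"array","items":{"type":"object","properties":{"tx":{"type":"number"},"ty":{"type":"number"},"tz":{"type":"number"},"ax":{"type":"number"},"ay":{"type":"number"},"az":{"type":"number"}}}},"fingers":{"type":"number"}},"required":["commands"]}

```bash
mkdir -p pics; cat > h.py <<'E'
import numpy as np, cv2
from station import status, optics, env
def cam(n):
    im,d=optics.camera(n); c=optics.calibration(n)
    K=np.array([[c['fx'],0,c['cx']],[0,c['fy'],c['cy']],[0,0,1]]); D=np.array(c['distortion'],float)
    R=cv2.Rodrigues(np.array(c['rvec'],float))[0]; t=np.array(c['tvec'],float).ravel()
    return im,d,K,D,R,t
def rays(px,C):
    im,d,K,D,R,t=C
    p=cv2.undistortPoints(np.array(px,float).reshape(-1,1,2),K,D).reshape(-1,2)
    return -R.T@t, np.c_[p,np.ones(len(p))]@R
def onplane(px,z,C):
    o,r=rays(px,C); return o+r*((z-o[2])/r[:,2])[:,None]
def bydepth(px,C):
    o,r=rays(px,C); d=np.array([C[1][int(v),int(u)] for u,v in px]); return o+r*d[:,None]
def save(n,im): cv2.imwrite('pics/'+n+'.png',im[:,:,::-1])
E
python3 - <<'E'
from h import *
s=status.get_state(); print(s['ee_pos'],s['ee_rot'],s['width'],s['t'],env.tip_extent)
for n in('top','side'):
    C=cam(n); save(n+'0',C[0]); o=-C[4].T@C[5]; print(n,o,C[4][2]); np.savez(n+'0.npz',*C)
E
```

```text
[ 0.14591347 -0.60717683  0.21996021] [ 9.93054896e-01  1.17647743e-01 -1.40587170e-04 -9.80773835e-04] 0.08533633343810346 0.0 0.019
top [0.47423941 0.11611303 0.94362718] [ 1.11556224e-01 -2.35813536e-04 -9.93758096e-01]
side [0.59350532 0.73736702 0.70516841] [-0.05696197 -0.68923987 -0.72229062]
```

View pics/top0.png

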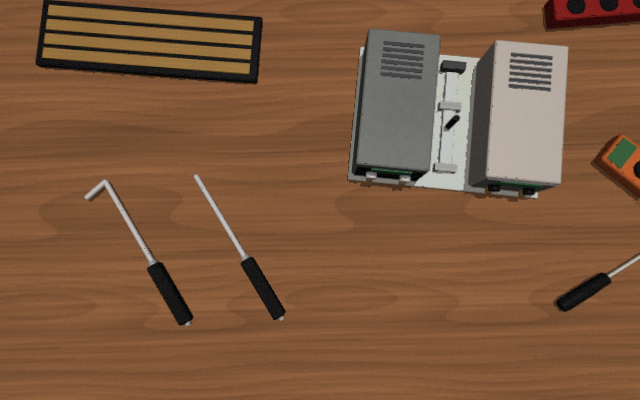

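View pics/side0.png

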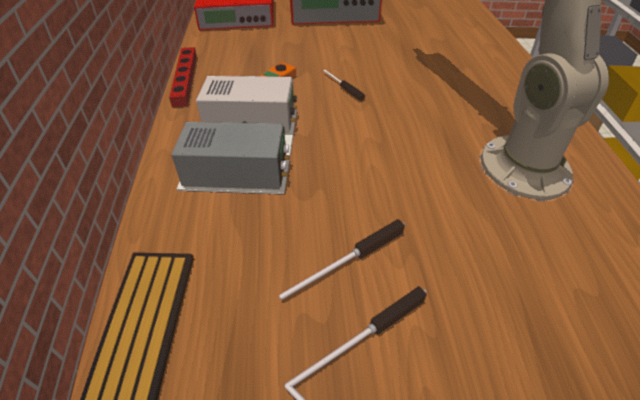

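Top view: the hooked rod's handle runs (150,264)–(190,324), its corner is at (105,182) and the hook end at (87,197). The straight rod is to its right. The peg is the dark bar (447,129)–(459,117) in the slot. The side view agrees, but there the peg is hidden.

```bash
cat > m.py <<'E'
from h import *
f=np.load('top0.npz'); C=[f[k] for k in f.files]
im=C[0]; g=im.max(2)
m=((g<60)).astype(np.uint8)
for name,(x0,y0,x1,y1) in dict(hook=(135,250,205,335),plain=(230,245,295,330)).items():
    mm=np.zeros_like(m); mm[y0:y1,x0:x1]=m[y0:y1,x0:x1]
    cs=max(cv2.findContours(mm,0,2)[0],key=cv2.contourArea); r=cv2.minAreaRect(cs)
    b=cv2.boxPoints(r); P=onplane(b,.025,C); c=onplane([r[0]],.025,C)[0]
    print(name,r,c.round(4),[np.linalg.norm(P[i]-P[i-1]).round(3) for i in(0,1)])
print('corner,hookend,rodstart,plainend',onplane([(105,182),(87,197),(153,263),(196,177),(245,259)],.02,C).round(4))
print('peg top z.076, ',onplane([(457,118),(459,116)],.076,C).round(4),'base z.046',onplane([(448,128)],.046,C).round(4))
b=[(365,180),(349,181),(537,196),(361,47)]
print('plate',onplane(b,.005,C).round(4))
q=[(440,36),(428,170),(495,42),(487,183),(472,150),(368,30),(567,47),(360,165),(558,185)]
print('inst tops',onplane(q,.11,C).round(4)); print(bydepth([(400,100),(520,110),(400,32),(452,122),(455,120),(170,295),(130,228)],C).round(4))
E
python3 m.py; python3 - <<'E'
import cv2
a=cv2.imread('pics/top0.png')[20:210,340:580]
cv2.imwrite('pics/crop.png',cv2.resize(a,None,fx=3.2,fy=3.1))
E
```

```text
hook ((169.92843627929688, 292.8309326171875), (67.13886260986328, 16.716392517089844), 59.93141555786133) [0.4242 0.375  0.025 ] [np.float64(0.121), np.float64(0.029)]
plain ((262.79840087890625, 287.822265625), (67.3755111694336, 14.385381698608398), 59.21585464477539) [0.4286 0.2088 0.025 ] [np.float64(0.12), np.float64(0.026)]
corner,hookend,rodstart,plainend [[0.6286 0.4968 0.02  ]
 [0.6015 0.5289 0.02  ]
 [0.478  0.4074 0.02  ]
 [0.634  0.3301 0.02  ]
 [0.4808 0.241  0.02  ]]
peg top z.076,  [[ 0.7176 -0.1414  0.076 ]
 [ 0.7211 -0.145   0.076 ]] base z.046 [[ 0.708  -0.1331  0.046 ]]
plate [[ 0.623   0.0161  0.005 ]
 [ 0.6219  0.0462  0.005 ]
 [ 0.5847 -0.3018  0.005 ]
 [ 0.8827  0.0148  0.005 ]]
inst tops [[ 0.8525 -0.1097  0.11  ]
 [ 0.6206 -0.0783  0.11  ]
 [ 0.8388 -0.2025  0.11  ]
 [ 0.5961 -0.1747  0.11  ]
 [ 0.6525 -0.1533  0.11  ]
 [ 0.8669  0.0131  0.11  ]
 [ 0.8258 -0.3228  0.11  ]
 [ 0.632   0.0348  0.11  ]
 [ 0.5898 -0.2906  0.11  ]]
[[ 0.7423 -0.037   0.109 ]
 [ 0.719  -0.2375  0.1092]
 [ 0.8612 -0.0414  0.1113]
 [ 0.7156 -0.1374  0.058 ]
 [ 0.7143 -0.1379  0.0752]
 [ 0.4207  0.3729  0.032 ]
 [ 0.5427  0.4503  0.0189]]
```

View pics/crop.png

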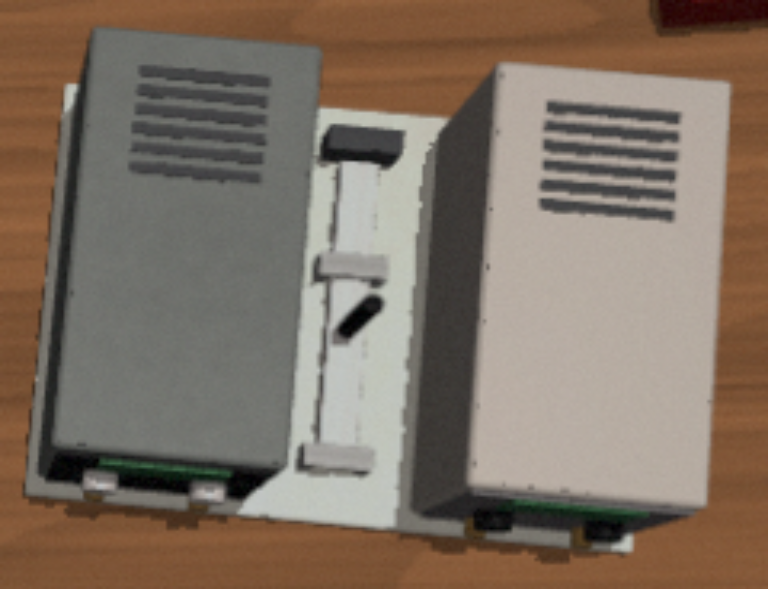

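Peg is at about (0.717, -0.139) and the slot yaw is about -7°. The hooked handle is at (0.424, 0.375) with yaw 31°. Moving round to hover over the handle.

Request:
carry_out:
  commands:
    - {"tx":35.4,"ty":27.8}
    - {"tx":35.4,"ty":27.8}
    - {"tx":35.4,"ty":27.8}
    - {"tx":35.4,"ty":27.8}
    - {"tx":35.4,"ty":27.8}
    - {"tx":35.4,"ty":27.8}
    - {"tx":35.4,"ty":27.8}
    - {"tx":35.4,"ty":27.8}
    - {"tx":35.4,"ty":27.8}
    - {"tx":35.4,"ty":27.8}
    - {"tx":35.4,"ty":27.8}
    - {"tx":36,"ty":31}
  fingers: -1

```text
validation failed for argument at $.co...
```

Request:
carry_out:
  commands:
    - {"tx":7,"ty":38}
    - {"tx":7,"ty":38}
    - {"tx":7,"ty":38}
    - {"tx":7,"ty":38}
    - {"tx":7,"ty":38}
    - {"tx":7,"ty":38}
    - {"tx":7,"ty":38}
    - {"tx":7,"ty":38}
    - {"tx":7,"ty":38}
    - {"tx":7,"ty":38}
    - {"tx":6,"ty":42}
    - {"tx":4,"ty":45}

```text
validation failed for argument at $.co...
```

Request:
carry_out:
  commands:
    - {"tx":3,"ty":2.4,"tz":0,"ax":0,"ay":0,"az":0}
  fingers: -1

```text
t: 0.18
ee_pos: [0.1677, -0.587, 0.2197]
ee_rot: [0.994, 0.112, -0.003, -0.0]
force: [-1.0, -0.5, 0.2]
width: 0.0853
```

Request:
carry_out:
  commands:
    - {"tx":33,"ty":26,"tz":0,"ax":0,"ay":0,"az":0}
    - {"tx":33,"ty":26,"tz":0,"ax":0,"ay":0,"az":0}
    - {"tx":33,"ty":26,"tz":0,"ax":0,"ay":0,"az":0}
    - {"tx":33,"ty":26,"tz":0,"ax":0,"ay":0,"az":0}
    - {"tx":33,"ty":26,"tz":0,"ax":0,"ay":0,"az":0}
    - {"tx":33,"ty":26,"tz":0,"ax":0,"ay":0,"az":0}
    - {"tx":33,"ty":26,"tz":0,"ax":0,"ay":0,"az":0}
    - {"tx":33,"ty":26,"tz":0,"ax":0,"ay":0,"az":0}
    - {"tx":33,"ty":26,"tz":0,"ax":0,"ay":0,"az":0}
    - {"tx":33,"ty":26,"tz":0,"ax":0,"ay":0,"az":0}
    - {"tx":34,"ty":29,"tz":0,"ax":0,"ay":0,"az":0}
    - {"tx":35,"ty":33,"tz":0,"ax":0,"ay":0,"az":0}

```text
t: 1.18
ee_pos: [0.5269, -0.253, 0.2197]
ee_rot: [0.993, 0.117, -0.001, -0.0]
force: [0.1, -1.0, -0.6]
width: 0.0857
```

Request:
carry_out:
  commands:
    - {"tx":5,"ty":38,"tz":0,"ax":0,"ay":0,"az":17}
    - {"tx":5,"ty":38,"tz":0,"ax":0,"ay":0,"az":17}
    - {"tx":5,"ty":38,"tz":0,"ax":0,"ay":0,"az":17}
    - {"tx":5,"ty":38,"tz":0,"ax":0,"ay":0,"az":17}
    - {"tx":5,"ty":38,"tz":0,"ax":0,"ay":0,"az":17}
    - {"tx":5,"ty":38,"tz":0,"ax":0,"ay":0,"az":17}
    - {"tx":5,"ty":38,"tz":0,"ax":0,"ay":0,"az":17}
    - {"tx":5,"ty":38,"tz":0,"ax":0,"ay":0,"az":17}
    - {"tx":5,"ty":38,"tz":0,"ax":0,"ay":0,"az":17}
    - {"tx":4,"ty":42,"tz":0,"ax":0,"ay":0,"az":17}
    - {"tx":2,"ty":46,"tz":0,"ax":0,"ay":0,"az":17}

```text
t: 2.1
ee_pos: [0.5505, 0.199, 0.2199]
ee_rot: [0.965, 0.263, -0.0, -0.0]
force: [-0.5, 0.5, 0.5]
width: 0.0859
```

Request:
carry_out:
  commands:
    - {"tx":-12.2,"ty":16.9,"tz":-3,"ax":0,"ay":0,"az":0}
    - {"tx":-12.2,"ty":16.9,"tz":-3,"ax":0,"ay":0,"az":0}
    - {"tx":-12.2,"ty":16.9,"tz":-3,"ax":0,"ay":0,"az":0}
    - {"tx":-12.2,"ty":16.9,"tz":-3,"ax":0,"ay":0,"az":0}
    - {"tx":-12.2,"ty":16.9,"tz":-3,"ax":0,"ay":0,"az":0}
    - {"tx":-12.2,"ty":16.9,"tz":-3,"ax":0,"ay":0,"az":0}
    - {"tx":-12.2,"ty":16.9,"tz":-3,"ax":0,"ay":0,"az":0}

```text
t: 2.68
ee_pos: [0.425, 0.3689, 0.1904]
ee_rot: [0.964, 0.267, -0.001, -0.0]
force: [1.2, -0.2, 0.3]
width: 0.0854
```

```bash
python3 - <<'E'
from h import *
s=status.get_state(); print(s['ee_pos'],s['ee_rot'])
C=cam('wrist'); save('wrist1',C[0]); np.savez('w1.npz',*C)
E
```

```text
[0.42495394 0.36886441 0.190419  ] [ 9.63821713e-01  2.66546241e-01 -8.21793587e-04 -3.62133575e-04]
```

View pics/wrist1.png

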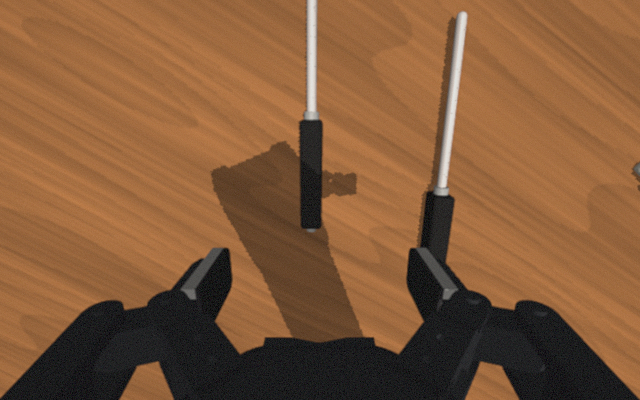

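The wrist view shows the hooked handle at columns 300–321, rows 121–227, with its axis nearly vertical in the picture. It is well centred between the fingers.

```bash
python3 - <<'E'
from h import *
f=np.load('w1.npz'); C=[f[k] for k in f.files]
m=(C[0].max(2)<45).astype(np.uint8); mm=np.zeros_like(m); mm[110:232,297:324]=m[110:232,297:324]
# shadow excluded by threshold; handle top face
cs=max(cv2.findContours(mm,0,2)[0],key=cv2.contourArea); r=cv2.minAreaRect(cs); b=cv2.boxPoints(r); print(r)
P=onplane(b,.032,C); c=P.mean(0); e=[P[i]-P[i-1] for i in(0,1)]; e=max(e,key=np.linalg.norm)
print(c.round(4),[np.linalg.norm(P[i]-P[i-1]).round(3) for i in(0,1)],np.degrees(np.arctan2(e[1],e[0]))%180)
Q=onplane([(310.5,118),(312,5)],.016,C); d=Q[1]-Q[0]; print(Q.round(4),np.degrees(np.arctan2(d[1],d[0])))
s=status.get_state(); print(s['ee_pos'],s['ee_rot'])
E
```

```text
((310.5, 174.5), (107.0, 21.0), 90.0)
[0.425 0.376 0.032] [np.float64(0.116), np.float64(0.021)] 29.711235247389315
[[0.4772 0.407  0.016 ]
 [0.5701 0.4596 0.016 ]] 29.528860310774693
[0.42714853 0.36676858 0.19052142] [ 9.64363440e-01  2.64580655e-01 -4.54783962e-04  1.60156511e-04]
```

Request:
carry_out:
  commands:
    - {"tx":0,"ty":0,"tz":-4,"ax":0,"ay":0,"az":-0.5}
    - {"tx":0,"ty":0,"tz":-8,"ax":0,"ay":0,"az":-0.5}
    - {"tx":0,"ty":0,"tz":-11.5,"ax":0,"ay":0,"az":-0.5}
    - {"tx":0,"ty":0,"tz":-11.5,"ax":0,"ay":0,"az":-0.5}
    - {"tx":0,"ty":0,"tz":-11.5,"ax":0,"ay":0,"az":-0.5}

```text
t: 3.15
ee_pos: [0.4284, 0.3638, 0.0749]
ee_rot: [0.966, 0.258, -0.002, 0.001]
force: [-0.3, 0.4, 1.9]
width: 0.085
```

```bash
python3 - <<'E'
from h import *
for n in range(3):
    s=status.get_state(); print(s['ee_pos'],s['ee_rot']); optics.camera('wrist')
E
```

```text
[0.4284438  0.36381828 0.07485566] [ 9.66199128e-01  2.57788424e-01 -1.87273437e-03  9.31039263e-04]
[0.42938445 0.36552993 0.0771055 ] [ 9.66127211e-01  2.58066271e-01  9.48896342e-05 -6.36496228e-05]
[0.42989321 0.36652196 0.0783256 ] [ 9.66075881e-01  2.58254155e-01  1.33086386e-03 -6.42425439e-04]
```

Request:
carry_out:
  commands:
    - {"tx":-0.4,"ty":1,"tz":0,"ax":0,"ay":0,"az":0}
    - {"tx":-0.4,"ty":1,"tz":-2.5,"ax":0,"ay":0,"az":0}
    - {"tx":-0.4,"ty":1,"tz":-5,"ax":0,"ay":0,"az":0}
    - {"tx":-0.4,"ty":1,"tz":-5,"ax":0,"ay":0,"az":0}
    - {"tx":-0.4,"ty":1,"tz":-5,"ax":0,"ay":0,"az":0}

```text
t: 3.72
ee_pos: [0.4237, 0.3765, 0.0265]
ee_rot: [0.966, 0.259, -0.0, 0.0]
force: [-0.2, -0.2, -1.2]
width: 0.0852
```

```bash
python3 - <<'E'
from h import *
s=status.get_state(); print(s['ee_pos'],s['ee_rot'],s['force'])
C=cam('wrist'); save('wrist2',C[0])
E
```

```text
[0.42374168 0.37650496 0.02646407] [ 9.65821223e-01  2.59208761e-01 -4.24935722e-04  4.74617896e-05] [-0.23737741 -0.18217672 -1.15588811]
```

View pics/wrist2.png

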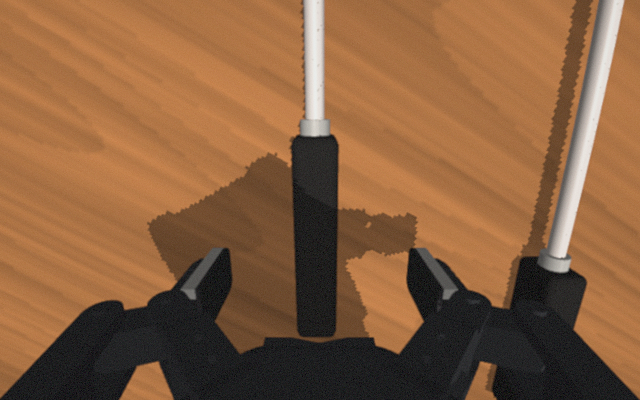

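The open fingers straddle the handle, which sits at columns 293–338 near the midpoint of 320. Closing.

Request:
carry_out:
  commands:
    - {"tx":0,"ty":0,"tz":0,"ax":0,"ay":0,"az":0}
    - {"tx":0,"ty":0,"tz":0,"ax":0,"ay":0,"az":0}
    - {"tx":0,"ty":0,"tz":0,"ax":0,"ay":0,"az":0}
    - {"tx":0,"ty":0,"tz":0,"ax":0,"ay":0,"az":0}
    - {"tx":0,"ty":0,"tz":0,"ax":0,"ay":0,"az":0}
    - {"tx":0,"ty":0,"tz":0,"ax":0,"ay":0,"az":0}
    - {"tx":0,"ty":0,"tz":0,"ax":0,"ay":0,"az":0}
    - {"tx":0,"ty":0,"tz":0,"ax":0,"ay":0,"az":0}
    - {"tx":0,"ty":0,"tz":0,"ax":0,"ay":0,"az":0}
    - {"tx":0,"ty":0,"tz":0,"ax":0,"ay":0,"az":0}
  fingers: 1

```text
t: 4.6
ee_pos: [0.4242, 0.376, 0.0259]
ee_rot: [0.966, 0.259, -0.0, -0.0]
force: [0.4, 0.7, -0.7]
width: 0.0005
```

Request:
carry_out:
  commands:
    - {"tx":0,"ty":0,"tz":2,"ax":0,"ay":0,"az":0}
    - {"tx":0,"ty":0,"tz":4,"ax":0,"ay":0,"az":0}
    - {"tx":0,"ty":0,"tz":8,"ax":0,"ay":0,"az":0}
    - {"tx":0,"ty":0,"tz":12,"ax":0,"ay":0,"az":0}
    - {"tx":0,"ty":0,"tz":15,"ax":0,"ay":0,"az":0}
    - {"tx":0,"ty":0,"tz":15,"ax":0,"ay":0,"az":0}

```text
t: 5.1
ee_pos: [0.4263, 0.3789, 0.1833]
ee_rot: [0.966, 0.259, 0.005, -0.002]
force: [-0.1, 1.0, -0.3]
width: -0.0003
```

```bash
python3 - <<'E'
from h import *
s=status.get_state(); print(s['ee_pos'],s['width'])
C=cam('wrist'); D=cam('top'); np.savez('w3.npz',*C); np.savez('t3.npz',*D)
save('c3',np.vstack([cv2.resize(C[0],(480,300)),cv2.resize(D[0],(480,300))]))
E
```

```text
[0.42631946 0.37894565 0.18326739] -0.0002718931371855111
```

View pics/c3.png

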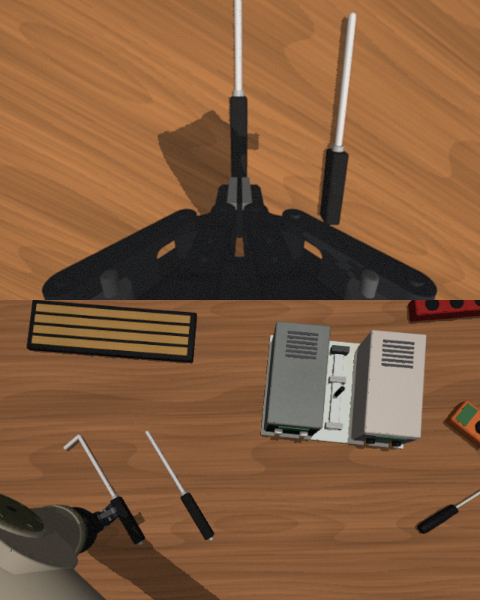

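The wrist picture shows the shut fingers hovering over the handle, at (238,178) in the composite, and the handle still on the bench. The jaws closed above it, so I'm checking the height against the depth image.

```bash
python3 - <<'E'
from h import *
for n,px in (('w1.npz',[(310,150),(310,200),(100,60),(550,100)]),('w3.npz',[(317,150),(317,200),(100,60),(550,100),(316,240),(316,250),(316,262),(310,268)])):
    f=np.load(n); C=[f[k] for k in f.files]
    print(n,'cam',(-C[4].T@C[5]).round(4),C[2][0,0],C[4][2].round(3)); print(bydepth(px,C).round(4).tolist(),[C[1][v,u] for u,v in px])
E
```

```text
w1.npz cam [0.4891 0.4037 0.3438] 299.3940596593063 [-0.243 -0.144 -0.959]
[[0.4499, 0.3911, 0.0339], [0.4027, 0.3636, 0.0314], [0.4147, 0.6328, 0.0012], [0.6306, 0.1893, 0.0014]] [np.float32(0.3086313), np.float32(0.32649362), np.float32(0.31369352), np.float32(0.32502645)]
w3.npz cam [0.487  0.4133 0.3338] 299.3940596593063 [-0.238 -0.137 -0.962]
[[0.454, 0.3968, 0.0301], [0.4082, 0.3704, 0.0293], [0.4189, 0.6404, -0.0014], [0.6254, 0.2032, -0.002], [0.4345, 0.3847, 0.1997], [0.4348, 0.3847, 0.2112], [0.4345, 0.3845, 0.2218], [0.4332, 0.3864, 0.2263]] [np.float32(0.30219144), np.float32(0.31739998), np.float32(0.30754146), np.float32(0.3185968), np.float32(0.14536749), np.float32(0.13427225), np.float32(0.12416439), np.float32(0.119859226)]
```

```bash
python3 - <<'E'
from h import *
f=np.load('w3.npz'); C=[f[k] for k in f.files]
px=[(u,v) for u in (310,325) for v in range(230,246,2)]
for p,q in zip(px,bydepth(px,C)): print(p,q.round(4))
s=status.get_state(); print(s['ee_pos'],s['ee_rot'],s['qpos'],s['t'])
c=optics.calibration('wrist'); R=cv2.Rodrigues(np.array(c['rvec'],float))[0]; print(-R.T@np.array(c['tvec']).ravel())
E
```

```text
(310, 230) [0.3744 0.3598 0.0283]
(310, 232) [0.3727 0.3588 0.0291]
(310, 234) [0.3708 0.3577 0.0296]
(310, 236) [0.4327 0.3872 0.1941]
(310, 238) [0.4329 0.3872 0.197 ]
(310, 240) [0.4331 0.3872 0.1999]
(310, 242) [0.4333 0.3872 0.2025]
(310, 244) [0.4327 0.3869 0.2033]
(325, 230) [0.383  0.3458 0.0293]
(325, 232) [0.3809 0.3446 0.029 ]
(325, 234) [0.3788 0.3434 0.029 ]
(325, 236) [0.4372 0.3811 0.196 ]
(325, 238) [0.4368 0.381  0.1976]
(325, 240) [0.4369 0.381  0.2002]
(325, 242) [0.4362 0.3807 0.2009]
(325, 244) [0.4364 0.3808 0.2036]
[0.42481832 0.37665953 0.1773675 ] [ 9.65903344e-01  2.58898176e-01  1.48514517e-03 -5.08537802e-04] [-0.27759381  0.34914185 -0.63764358  1.57857526  0.2150409   1.28179547
 -1.9943306 ] 5.2
[0.48666216 0.41246888 0.33096509]
```

Request:
carry_out:
  commands:
    - {"tx":0,"ty":0,"tz":-4,"ax":0,"ay":0,"az":0}
    - {"tx":0,"ty":0,"tz":-8,"ax":0,"ay":0,"az":0}
    - {"tx":0,"ty":0,"tz":-10,"ax":0,"ay":0,"az":0}
    - {"tx":0,"ty":0,"tz":-10,"ax":0,"ay":0,"az":0}
    - {"tx":0,"ty":0,"tz":-10,"ax":0,"ay":0,"az":0}
    - {"tx":0,"ty":0,"tz":-10,"ax":0,"ay":0,"az":0}
    - {"tx":0,"ty":0,"tz":-13,"ax":0,"ay":0,"az":0}
    - {"tx":0,"ty":0,"tz":-15,"ax":0,"ay":0,"az":0}
    - {"tx":0,"ty":0,"tz":-16.4,"ax":0,"ay":0,"az":0}
    - {"tx":0,"ty":0,"tz":-16.4,"ax":0,"ay":0,"az":0}
    - {"tx":0,"ty":0,"tz":-16.4,"ax":0,"ay":0,"az":0}
  fingers: -1

```text
t: 6.12
ee_pos: [0.4247, 0.3767, 0.0132]
ee_rot: [0.966, 0.259, 0.001, -0.0]
force: [0.9, 0.7, 0.2]
width: 0.0861
```

```bash
python3 - <<'E'
from h import *
s=status.get_state(); print(s['ee_pos'],s['force'],s['width'])
C=cam('wrist'); D=cam('side'); 
for u in (215,225,415,425):
    px=[(u,v) for v in range(240,300,6)]; P=bydepth(px,C); print(u,P[:,2].round(3))
save('c4',np.vstack([cv2.resize(C[0],(480,300)),D[0][230:380,300:540].repeat(2,0).repeat(2,1)]))
E
```

```text
[0.42473387 0.3766828  0.01323288] [0.87469786 0.67451052 0.21617849] 0.08605932549907522
215 [0.    0.001 0.046 0.052 0.057 0.059 0.059 0.06  0.06  0.062]
225 [0.002 0.001 0.045 0.045 0.045 0.047 0.047 0.047 0.049 0.05 ]
415 [0.001 0.001 0.046 0.047 0.048 0.05  0.05  0.051 0.051 0.052]
425 [0.001 0.001 0.046 0.052 0.057 0.059 0.061 0.062 0.063 0.063]
```

View pics/c4.png

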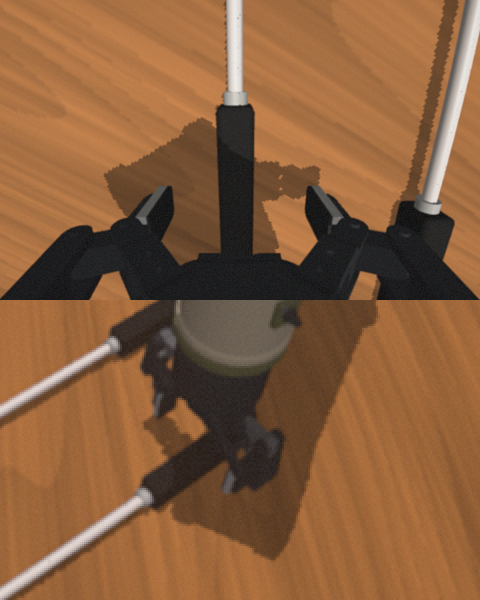

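The wrist depth puts the open fingertips at z ≈ 0.045 while the state implies about 0.007, so the real tips sit about 3.5 cm higher than reported. The pictures and the missed grasp agree on this. I go down by what the camera shows, in steps, watching the force.

Request:
carry_out:
  commands:
    - {"tx":0,"ty":0,"tz":-1,"ax":0,"ay":0,"az":0}
    - {"tx":0,"ty":0,"tz":-1.5,"ax":0,"ay":0,"az":0}
    - {"tx":0,"ty":0,"tz":-1.5,"ax":0,"ay":0,"az":0}
    - {"tx":0,"ty":0,"tz":-1.5,"ax":0,"ay":0,"az":0}

```text
t: 6.55
ee_pos: [0.424, 0.3758, -0.0034]
ee_rot: [0.966, 0.259, -0.0, 0.0]
force: [1.0, 0.0, -0.8]
width: 0.0856
```

```bash
python3 - <<'E'
from h import *
s=status.get_state(); print(s['ee_pos'],s['force'],s['width'])
C=cam('wrist')
for u in (225,415):
    px=[(u,v) for v in range(240,270,6)]; P=bydepth(px,C); print(u,P[:,2].round(3))
print(bydepth([(320,200),(320,180),(100,60)],C)[:,2])
E
```

```text
[ 0.42401862  0.37580013 -0.00336183] [ 1.01362889  0.00837357 -0.82761386] 0.08564313846160661
225 [0.001 0.001 0.027 0.027 0.029]
415 [0.001 0.    0.03  0.031 0.032]
[0.03336276 0.03269196 0.00079334]
```

Request:
carry_out:
  commands:
    - {"tx":0,"ty":0,"tz":-0.6,"ax":0,"ay":0,"az":0}
    - {"tx":0,"ty":0,"tz":-1.1,"ax":0,"ay":0,"az":0}
    - {"tx":0,"ty":0,"tz":-1.1,"ax":0,"ay":0,"az":0}
    - {"tx":0,"ty":0,"tz":-1.1,"ax":0,"ay":0,"az":0}

```text
t: 6.93
ee_pos: [0.4239, 0.3758, -0.0146]
ee_rot: [0.966, 0.259, -0.0, 0.0]
force: [-0.2, 0.7, -0.1]
width: 0.0856
```

Request:
carry_out:
  commands:
    - {"tx":0,"ty":0,"tz":0,"ax":0,"ay":0,"az":0}
    - {"tx":0,"ty":0,"tz":0,"ax":0,"ay":0,"az":0}
    - {"tx":0,"ty":0,"tz":0,"ax":0,"ay":0,"az":0}
    - {"tx":0,"ty":0,"tz":0,"ax":0,"ay":0,"az":0}
    - {"tx":0,"ty":0,"tz":0,"ax":0,"ay":0,"az":0}
    - {"tx":0,"ty":0,"tz":0,"ax":0,"ay":0,"az":0}
    - {"tx":0,"ty":0,"tz":0,"ax":0,"ay":0,"az":0}
    - {"tx":0,"ty":0,"tz":0,"ax":0,"ay":0,"az":0}
    - {"tx":0,"ty":0,"tz":0,"ax":0,"ay":0,"az":0}
  fingers: 1

```text
t: 7.68
ee_pos: [0.4264, 0.3793, -0.0101]
ee_rot: [0.966, 0.259, 0.003, -0.002]
force: [-2.9, 0.0, 22.7]
width: 0.0232
```

Gripped at 23 mm opening. The tips press the bench a little (23 N), so I lift.

Request:
carry_out:
  commands:
    - {"tx":0,"ty":0,"tz":0.5,"ax":0,"ay":0,"az":0}
    - {"tx":0,"ty":0,"tz":1.5,"ax":0,"ay":0,"az":0}
    - {"tx":0,"ty":0,"tz":3,"ax":0,"ay":0,"az":0}
    - {"tx":0,"ty":0,"tz":5,"ax":0,"ay":0,"az":0}
    - {"tx":0,"ty":0,"tz":8,"ax":0,"ay":0,"az":0}
    - {"tx":0,"ty":0,"tz":11,"ax":0,"ay":0,"az":0}
    - {"tx":0,"ty":0,"tz":15,"ax":0,"ay":0,"az":0}
    - {"tx":0,"ty":0,"tz":15,"ax":0,"ay":0,"az":0}
    - {"tx":0,"ty":0,"tz":15,"ax":0,"ay":0,"az":0}

```text
t: 8.43
ee_pos: [0.4252, 0.3771, 0.1388]
ee_rot: [0.966, 0.259, 0.002, -0.001]
force: [0.1, 0.6, -2.5]
width: 0.0233
```

```bash
python3 - <<'E'
from h import *
s=status.get_state(); print(s['ee_pos'],s['force'],s['width'])
C=cam('wrist');np.savez('w5.npz',*C)
# rod points: bright pixels, depth -> line
im,d=C[0].astype(int),C[1]
m=(im.min(2)>120)&(d>0.05)&(d<.4); m[:,:270]=0; m[:,370:]=0
v,u=np.nonzero(m); P=bydepth(list(zip(u,v)),C); k=P[:,2]>.06; P=P[k]; v=v[k]; print(len(P))
for r in range(0,200,25):
    q=P[(v>=r)&(v<r+25)]
    if len(q)>10: print(r,np.median(q,0).round(4))
print(bydepth([(318,y) for y in range(100,240,20)],C).round(4))
save('w5',C[0])
E
```

```text
[0.42517131 0.37707327 0.13875352] [ 0.14824602  0.57077898 -2.48225672] 0.02326683346276093
3927
0 [0.5167 0.4295 0.1667]
25 [0.5094 0.4254 0.1668]
50 [0.5018 0.421  0.1669]
75 [0.494  0.4164 0.1669]
100 [0.4859 0.4118 0.1669]
125 [0.4775 0.4068 0.1694]
150 [0.4731 0.4043 0.1703]
[[0.4897 0.4142 0.1683]
 [0.4831 0.4104 0.1665]
 [0.4765 0.4066 0.17  ]
 [0.4709 0.4033 0.1791]
 [0.4642 0.3995 0.179 ]
 [0.4576 0.3956 0.1798]
 [0.4501 0.3913 0.1786]]
```

View pics/w5.png

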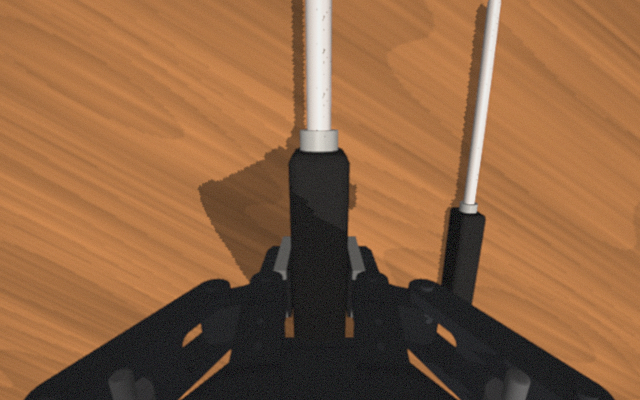

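The rod is held level: its axis is at z ≈ 0.162, about 24 mm above the reported TCP z, and its yaw is 30.1°. Carrying it over to the slot, above the instruments.

Request:
carry_out:
  commands:
    - {"tx":0.5,"ty":-3,"tz":0,"ax":0,"ay":0,"az":-3}
    - {"tx":1.1,"ty":-6.5,"tz":0,"ax":0,"ay":0,"az":-6}
    - {"tx":1.7,"ty":-10,"tz":0,"ax":0,"ay":0,"az":-9}
    - {"tx":2.3,"ty":-13.5,"tz":0,"ax":0,"ay":0,"az":-12}
    - {"tx":2.9,"ty":-17,"tz":0,"ax":0,"ay":0,"az":-15}
    - {"tx":3.5,"ty":-20.5,"tz":0,"ax":0,"ay":0,"az":-18}
    - {"tx":4.1,"ty":-24,"tz":0,"ax":0,"ay":0,"az":-21}
    - {"tx":4.7,"ty":-27.5,"tz":0,"ax":0,"ay":0,"az":-24}
    - {"tx":5.3,"ty":-31,"tz":0,"ax":0,"ay":0,"az":-27}
    - {"tx":5.9,"ty":-34.5,"tz":0,"ax":0,"ay":0,"az":-30}
    - {"tx":6.5,"ty":-38,"tz":0,"ax":0,"ay":0,"az":-33}
    - {"tx":7,"ty":-41,"tz":0,"ax":0,"ay":0,"az":-35}

```text
t: 9.48
ee_pos: [0.4928, -0.0369, 0.1342]
ee_rot: [0.999, -0.046, -0.002, 0.0]
force: [-0.1, -0.3, -1.8]
width: 0.0232
```

Request:
carry_out:
  commands:
    - {"tx":0.6,"ty":-3,"tz":0,"ax":0,"ay":0,"az":-1}
    - {"tx":1.2,"ty":-6.5,"tz":0,"ax":0,"ay":0,"az":-2}
    - {"tx":1.6,"ty":-10,"tz":0,"ax":0,"ay":0,"az":-2}
    - {"tx":1.6,"ty":-10,"tz":0,"ax":0,"ay":0,"az":-2}
    - {"tx":1.6,"ty":-10,"tz":0,"ax":0,"ay":0,"az":-2}
    - {"tx":1.6,"ty":-10,"tz":0,"ax":0,"ay":0,"az":-2}

```text
t: 9.98
ee_pos: [0.5091, -0.1334, 0.1343]
ee_rot: [0.998, -0.061, -0.002, -0.001]
force: [0.7, 0.4, -1.7]
width: 0.0232
```

```bash
python3 - <<'E'
from h import *
s=status.get_state(); print(s['ee_pos'],s['ee_rot'],s['force'],s['width'],s['t'])
W=cam('wrist');C=cam('top'); D=cam('side'); np.savez('t6.npz',*C); np.savez('s6.npz',*D)
a=C[0][20:220,340:580]; save('c6',np.hstack([cv2.resize(a,(480,400)),cv2.resize(W[0],(320,400))]))
E
```

```text
[ 0.50905427 -0.13340188  0.13434315] [ 9.98129581e-01 -6.11098297e-02 -1.60625860e-03 -5.90450922e-04] [ 0.68067375  0.36177227 -1.65221175] 0.023181863407921912 9.9833
```

View pics/c6.png

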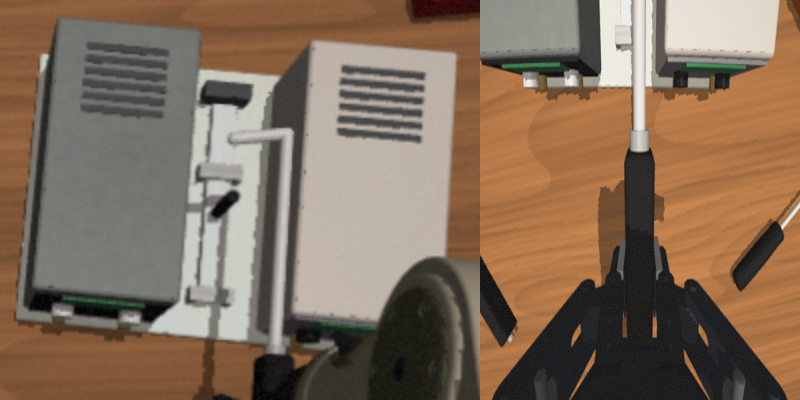

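The top crop shows the hook corner at crop (288,130), the hook end at (232,138), and the peg top near (230,200). Both hook points need parallax correction.

```bash
python3 - <<'E'
from h import *
f=np.load('t6.npz'); C=[f[k] for k in f.files]
o=lambda x,y:(340+x/2,20+y/2)
H=onplane([o(288,132),o(232,138),o(274,340),o(282,230)],.158,C); print('corner,end,rod',H.round(4))
P=onplane([o(231,198)],.076,C); print('peg',P.round(4)); print('depths',bydepth([o(288,132),o(240,137),o(276,330),o(283,230)],C).round(4))
d=H[0]-H[2]; print('rod yaw',np.degrees(np.arctan2(d[1],d[0])))
y=np.radians(-7.1); u=np.array([np.cos(y),np.sin(y)]); v=np.array([-u[1],u[0]])
for n,q in zip(('corner','end','rod'),H): e=(q-P[0])[:2]; print(n,(e@u).round(4),(e@v).round(4))
E
```

```text
corner,end,rod [[ 0.7456 -0.1626  0.158 ]
 [ 0.7421 -0.1179  0.158 ]
 [ 0.5785 -0.1418  0.158 ]
 [ 0.666  -0.1532  0.158 ]]
peg [[ 0.7159 -0.1386  0.076 ]]
depths [[ 0.7441 -0.161   0.1624]
 [ 0.7404 -0.1223  0.1645]
 [ 0.5852 -0.1412  0.1659]
 [ 0.6643 -0.1516  0.165 ]]
rod yaw -7.082167404109474
corner 0.0325 -0.0201
end 0.0234 0.0238
rod -0.136 -0.0201
```

The hook arm is about 17 mm beyond the peg, the rod is 20 mm to its right and parallel to the slot. Lowering.

Request:
carry_out:
  commands:
    - {"tx":0,"ty":0,"tz":-2,"ax":0,"ay":0,"az":0}
    - {"tx":0,"ty":0,"tz":-4,"ax":0,"ay":0,"az":0}
    - {"tx":0,"ty":0,"tz":-6,"ax":0,"ay":0,"az":0}
    - {"tx":0,"ty":0,"tz":-7.5,"ax":0,"ay":0,"az":0}
    - {"tx":0,"ty":0,"tz":-9,"ax":0,"ay":0,"az":0}
    - {"tx":0,"ty":0,"tz":-9.7,"ax":0,"ay":0,"az":0}
    - {"tx":0,"ty":0,"tz":-9.7,"ax":0,"ay":0,"az":0}
    - {"tx":0,"ty":0,"tz":-9.7,"ax":0,"ay":0,"az":0}

```text
t: 10.8
ee_pos: [0.5103, -0.1333, 0.0392]
ee_rot: [0.998, -0.06, -0.0, -0.0]
force: [0.1, 0.8, -1.8]
width: 0.0233
```

```bash
python3 - <<'E'
from h import *
s=status.get_state(); print(s['ee_pos'],s['force'],s['width'],s['t'])
C=cam('top'); np.savez('t7.npz',*C)
save('c7',cv2.resize(C[0][50:170,400:520],(600,600),interpolation=cv2.INTER_CUBIC))
E
```

```text
[ 0.51029298 -0.13333553  0.03921501] [ 0.06225953  0.81312451 -1.77097318] 0.02329015775969356 10.8
```

View pics/c7.png

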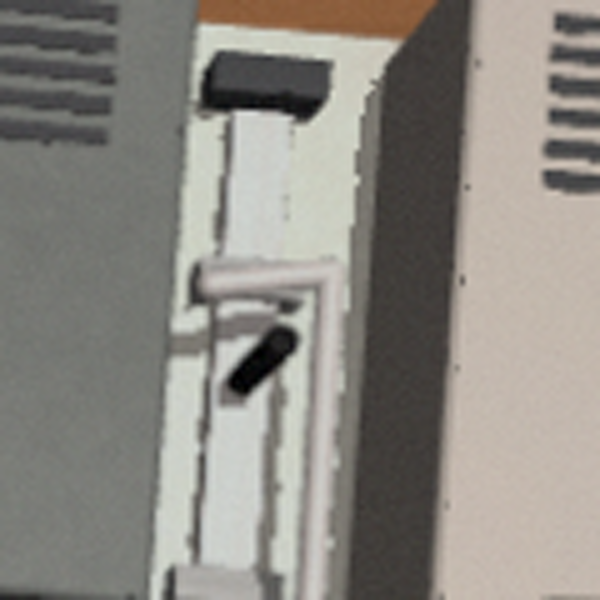

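The hook, (200,280)–(340,270) in the crop, lies behind the peg at peg height, and the peg at (285,340) sits inside the hook. Pulling along the slot.

Request:
carry_out:
  commands:
    - {"tx":-0.7,"ty":0.09,"tz":0,"ax":0,"ay":0,"az":0}
    - {"tx":-1.4,"ty":0.17,"tz":0,"ax":0,"ay":0,"az":0}
    - {"tx":-2,"ty":0.25,"tz":0,"ax":0,"ay":0,"az":0}
    - {"tx":-2.5,"ty":0.31,"tz":0,"ax":0,"ay":0,"az":0}
    - {"tx":-3,"ty":0.37,"tz":0,"ax":0,"ay":0,"az":0}
    - {"tx":-3.5,"ty":0.44,"tz":0,"ax":0,"ay":0,"az":0}
    - {"tx":-4,"ty":0.5,"tz":0,"ax":0,"ay":0,"az":0}
    - {"tx":-4.4,"ty":0.55,"tz":0,"ax":0,"ay":0,"az":0}
    - {"tx":-4.8,"ty":0.6,"tz":0,"ax":0,"ay":0,"az":0}
    - {"tx":-5.2,"ty":0.65,"tz":0,"ax":0,"ay":0,"az":0}
    - {"tx":-5.5,"ty":0.69,"tz":0,"ax":0,"ay":0,"az":0}
    - {"tx":-5.5,"ty":0.69,"tz":0,"ax":0,"ay":0,"az":0}

```text
t: 11.85
ee_pos: [0.4545, -0.127, 0.0389]
ee_rot: [0.998, -0.061, -0.0, 0.0]
force: [1.9, 0.6, -2.3]
width: 0.0234
```

Request:
carry_out:
  commands:
    - {"tx":-0.2,"ty":0.02,"tz":0,"ax":0,"ay":0,"az":0}
    - {"tx":-0.4,"ty":0.05,"tz":0,"ax":0,"ay":0,"az":0}
    - {"tx":-0.4,"ty":0.05,"tz":0,"ax":0,"ay":0,"az":0}

```text
t: 12.1
ee_pos: [0.4538, -0.1267, 0.0398]
ee_rot: [0.998, -0.061, 0.003, 0.0]
force: [12.0, -1.2, -3.9]
width: 0.0225
```

```bash
python3 - <<'E'
from h import *
s=status.get_state(); print(s['ee_pos'],s['force'],s['width'],s['t'])
C=cam('top'); np.savez('t8.npz',*C)
save('c8',cv2.resize(C[0][70:190,400:520],(600,600),interpolation=cv2.INTER_CUBIC))
E
```

```text
[ 0.45381275 -0.12668465  0.0398354 ] [12.013837   -1.16537476 -3.91260312] 0.022544590291043266 12.1
```

View pics/c8.png

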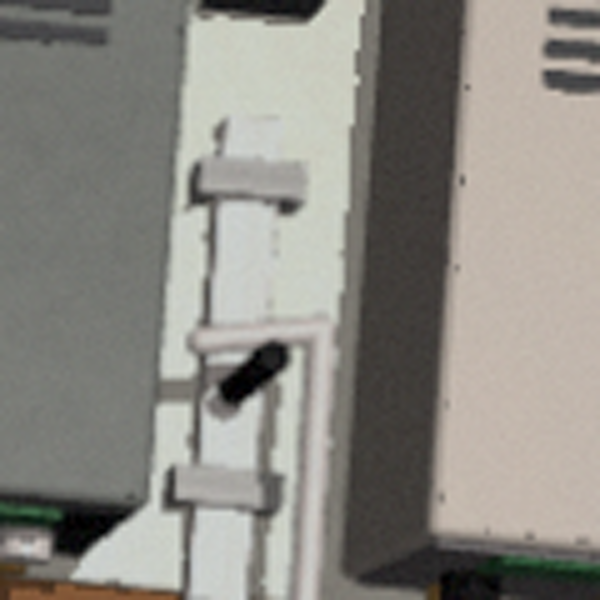

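The force has jumped to 12 N, so the bolt is at its stop. The peg moved from about row 117.6 to 141 in the full picture, or about 43 mm, with the hook at (200,340)–(330,325) still behind it. Unhook, lift and return.

Request:
carry_out:
  commands:
    - {"tx":0.7,"ty":-0.1,"tz":0,"ax":0,"ay":0,"az":0}
    - {"tx":1.6,"ty":-0.2,"tz":0,"ax":0,"ay":0,"az":0}
    - {"tx":1.6,"ty":-0.2,"tz":0,"ax":0,"ay":0,"az":0}
    - {"tx":1.6,"ty":-0.2,"tz":1,"ax":0,"ay":0,"az":0}
    - {"tx":1.6,"ty":-0.2,"tz":3,"ax":0,"ay":0,"az":0}
    - {"tx":1.6,"ty":-0.2,"tz":6,"ax":0,"ay":0,"az":0}
    - {"tx":1.6,"ty":-0.2,"tz":9,"ax":0,"ay":0,"az":0}
    - {"tx":1.6,"ty":-0.2,"tz":11,"ax":0,"ay":0,"az":0}
    - {"tx":1.6,"ty":-0.2,"tz":11,"ax":0,"ay":0,"az":0}

```text
t: 12.9
ee_pos: [0.4693, -0.129, 0.1541]
ee_rot: [0.998, -0.061, 0.003, 0.001]
force: [0.7, -0.7, -0.8]
width: 0.0232
```

Request:
carry_out:
  commands:
    - {"tx":-0.1,"ty":3,"tz":0,"ax":0,"ay":0,"az":2}
    - {"tx":-0.3,"ty":6.5,"tz":0,"ax":0,"ay":0,"az":5}
    - {"tx":-0.5,"ty":10,"tz":0,"ax":0,"ay":0,"az":8}
    - {"tx":-0.8,"ty":13.5,"tz":0,"ax":0,"ay":0,"az":11}
    - {"tx":-1.1,"ty":17,"tz":0,"ax":0,"ay":0,"az":14}
    - {"tx":-1.4,"ty":20.5,"tz":0,"ax":0,"ay":0,"az":17}
    - {"tx":-1.7,"ty":24,"tz":0,"ax":0,"ay":0,"az":20}
    - {"tx":-2,"ty":27.5,"tz":0,"ax":0,"ay":0,"az":23}
    - {"tx":-2.3,"ty":31,"tz":0,"ax":0,"ay":0,"az":26}
    - {"tx":-2.6,"ty":34.5,"tz":0,"ax":0,"ay":0,"az":29}
    - {"tx":-2.9,"ty":38,"tz":0,"ax":0,"ay":0,"az":32}
    - {"tx":-3.2,"ty":41,"tz":0,"ax":0,"ay":0,"az":34}

```text
t: 13.9
ee_pos: [0.4339, 0.2832, 0.1487]
ee_rot: [0.972, 0.235, -0.001, 0.0]
force: [1.7, -0.7, -1.6]
width: 0.0229
```

Request:
carry_out:
  commands:
    - {"tx":-0.4,"ty":3.5,"tz":0,"ax":0,"ay":0,"az":2}
    - {"tx":-0.8,"ty":7,"tz":0,"ax":0,"ay":0,"az":3}
    - {"tx":-1.1,"ty":9.5,"tz":0,"ax":0,"ay":0,"az":3}
    - {"tx":-1.1,"ty":9.5,"tz":0,"ax":0,"ay":0,"az":3}
    - {"tx":-1.1,"ty":9.5,"tz":0,"ax":0,"ay":0,"az":3}
    - {"tx":-1.1,"ty":9.5,"tz":0,"ax":0,"ay":0,"az":3}

```text
t: 14.4
ee_pos: [0.424, 0.3755, 0.1482]
ee_rot: [0.966, 0.259, -0.001, 0.001]
force: [0.2, -0.7, -2.2]
width: 0.0232
```

```bash
python3 - <<'E'
from h import *
s=status.get_state(); print(s['ee_pos'],s['ee_rot'],s['force'],s['width'],s['t'])
C=cam('wrist'); print(bydepth([(318,y) for y in (10,60,110,160,190,220)],C).round(4))
T=cam('top'); print('peg',onplane([(454.4,141)],.076,T)); save('t9',T[0])
E
```

```text
[0.42396339 0.37546298 0.14824201] [ 9.65903943e-01  2.58898651e-01 -7.75748024e-04  6.78132947e-04] [ 0.23580876 -0.65128997 -2.17798447] 0.02320231910088606 14.4
[[0.5171 0.4289 0.1792]
 [0.5023 0.4204 0.1798]
 [0.4866 0.4113 0.179 ]
 [0.4708 0.4022 0.1891]
 [0.461  0.3965 0.1906]
 [0.4501 0.3903 0.19  ]]
peg [[ 0.67663861 -0.1346418   0.076     ]]
```

Handle top is at 0.190, so its bottom is at 0.158 and level. Lower 15.2 cm first, then feel for the bench.

Request:
carry_out:
  commands:
    - {"tx":0,"ty":0,"tz":-3,"ax":0,"ay":0,"az":0}
    - {"tx":0,"ty":0,"tz":-6,"ax":0,"ay":0,"az":0}
    - {"tx":0,"ty":0,"tz":-9,"ax":0,"ay":0,"az":0}
    - {"tx":0,"ty":0,"tz":-12,"ax":0,"ay":0,"az":0}
    - {"tx":0,"ty":0,"tz":-13.5,"ax":0,"ay":0,"az":0}
    - {"tx":0,"ty":0,"tz":-14.5,"ax":0,"ay":0,"az":0}
    - {"tx":0,"ty":0,"tz":-15.2,"ax":0,"ay":0,"az":0}
    - {"tx":0,"ty":0,"tz":-15.2,"ax":0,"ay":0,"az":0}
    - {"tx":0,"ty":0,"tz":-15.2,"ax":0,"ay":0,"az":0}

```text
t: 15.25
ee_pos: [0.4249, 0.3766, -0.0022]
ee_rot: [0.966, 0.259, 0.001, -0.0]
force: [0.4, -0.8, -1.4]
width: 0.0231
```

Request:
carry_out:
  commands:
    - {"tx":0,"ty":0,"tz":-0.2,"ax":0,"ay":0,"az":0}
    - {"tx":0,"ty":0,"tz":-0.4,"ax":0,"ay":0,"az":0}
    - {"tx":0,"ty":0,"tz":-0.4,"ax":0,"ay":0,"az":0}

```text
t: 15.5
ee_pos: [0.4246, 0.3767, -0.0065]
ee_rot: [0.966, 0.259, 0.001, -0.0]
force: [0.4, 0.0, -1.5]
width: 0.0231
```

Request:
carry_out:
  commands:
    - {"tx":0,"ty":0,"tz":-0.2,"ax":0,"ay":0,"az":0}
    - {"tx":0,"ty":0,"tz":-0.4,"ax":0,"ay":0,"az":0}
    - {"tx":0,"ty":0,"tz":-0.4,"ax":0,"ay":0,"az":0}

```text
t: 15.75
ee_pos: [0.4245, 0.3768, -0.01]
ee_rot: [0.966, 0.259, 0.001, -0.0]
force: [-3.2, -2.3, 8.8]
width: 0.0235
```

Contact (8.8 N): the rod is on the bench. Release and rise.

Request:
carry_out:
  commands:
    - {"tx":0,"ty":0,"tz":0.1,"ax":0,"ay":0,"az":0}
    - {"tx":0,"ty":0,"tz":0.1,"ax":0,"ay":0,"az":0}
    - {"tx":0,"ty":0,"tz":0.1,"ax":0,"ay":0,"az":0}
    - {"tx":0,"ty":0,"tz":0.1,"ax":0,"ay":0,"az":0}
    - {"tx":0,"ty":0,"tz":0.1,"ax":0,"ay":0,"az":0}
    - {"tx":0,"ty":0,"tz":0.1,"ax":0,"ay":0,"az":0}
    - {"tx":0,"ty":0,"tz":0.1,"ax":0,"ay":0,"az":0}
    - {"tx":0,"ty":0,"tz":0.1,"ax":0,"ay":0,"az":0}
    - {"tx":0,"ty":0,"tz":0.1,"ax":0,"ay":0,"az":0}
  fingers: -1

```text
t: 16.5
ee_pos: [0.4242, 0.3764, -0.0101]
ee_rot: [0.966, 0.259, -0.0, -0.0]
force: [-0.2, 0.4, -1.0]
width: 0.0852
```

Request:
carry_out:
  commands:
    - {"tx":0,"ty":0,"tz":2,"ax":0,"ay":0,"az":0}
    - {"tx":0,"ty":0,"tz":5,"ax":0,"ay":0,"az":0}
    - {"tx":0,"ty":0,"tz":9,"ax":0,"ay":0,"az":0}
    - {"tx":0,"ty":0,"tz":13,"ax":0,"ay":0,"az":0}
    - {"tx":0,"ty":0,"tz":17,"ax":0,"ay":0,"az":0}
    - {"tx":0,"ty":0,"tz":17,"ax":0,"ay":0,"az":0}
    - {"tx":0,"ty":0,"tz":17,"ax":0,"ay":0,"az":0}

```text
t: 17.08
ee_pos: [0.4254, 0.3778, 0.163]
ee_rot: [0.966, 0.259, 0.003, -0.001]
force: [0.1, -0.2, -0.8]
width: 0.0854
```

```bash
python3 - <<'E'
from h import *
s=status.get_state(); print(s['ee_pos'],s['force'],s['width'],s['t'])
W=cam('wrist'); print(bydepth([(316,140),(316,200),(314,40)],W).round(4)); C=cam('top')
save('c10',np.vstack([cv2.resize(W[0],(480,300)),cv2.resize(C[0],(480,300))]))
E
```

```text
[0.42538618 0.37780797 0.16296136] [ 0.14053611 -0.24727122 -0.75533323] 0.0853753314755194 17.0833
[[0.4623 0.4017 0.0306]
 [0.4111 0.3723 0.029 ]
 [0.5378 0.4473 0.0173]]
```

View pics/c10.png

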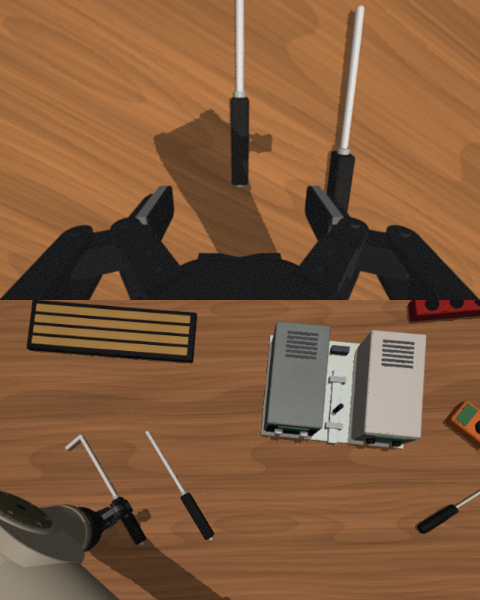

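The hooked rod lies flat where it was: handle at (240,140) in the wrist half, and the same place as before in the top half. The straight rod is unmoved, and the peg at (338,408) sits next to the front guide, so the bolt is drawn. Handing in.

```bash
python3 -c "
from station import env
print(env.sign_off())"
```

```text
the job is handed in; nothing more can be done
None
```

I picked up the hooked rod, pulled the bolt back to its stop with it, laid the rod down again about where it started, and handed the job in at about 17 s. The sign-off gave no verdict.

**Last checks**
- **Bolt:** the peg moved about 40–43 mm in the top view, and the pull force rose to 12 N, as expected at the stop. The last picture shows the peg still beside the front guide.
- **Hooked rod:** it lies flat with its handle top at about 30 mm, within about a centimetre of its start by eye in the top view. I did not measure the final distance.
- **Straight rod:** it looks unmoved in the pictures.
- **Gripper:** it is open and clear, with no contact force.

**What failed or disagreed**
- **First grasp:** it closed on nothing. The reported TCP height puts the fingertips about 3.5 cm lower than the wrist camera shows. I went by the camera and force readings from then on.
- **Second grasp:** the fingertips pressed the bench with about 23 N, under the 40 N limit.
- **Move format:** my first two move calls were refused because each row needs all six numbers. Nothing moved.

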